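# Turn a heat sink over on the turn-over ramp

## Task

Two heat sinks lie side by side on the raised deck of the small plywood turn-over stand. Push the one whose fins point up straight off the deck edge, just until it drops nose first down the short steel ramp; then tip it on over at the foot of the ramp, so that it ends lying on the black rubber landing, fins down and flat face up. Leave the other heat sink, already flat face up, where it lies on the deck.

Things in the scene. Friction and masses are not known exactly. Their poses are not given: they have to be found in the camera images.
- sink_mid (a point): centre of the heat sink to turn over: loose aluminium block 60 (its x) x 100 (y) x 20 mm (z), 160 g, 5 mm base plate, seven 15 mm fins along y. z points from flat face to fin tips: up at the start, down once turned. Starts flat face down in one deck lane, y along the stand's y within 0.1 rad, nose 10 to 35 mm short of the edge; slides easily on deck and ramp
- spare_mid (a point): centre of the other heat sink, same size and material, in the other lane of the deck, already fins down and flat face up (z up, y along the stand's y within 0.1 rad). To be left alone
- deck_edge (a point): mid front edge of the fixed stand's deck, on its surface, 84 mm above the bench. z up, y from deck to landing, x across. Deck 190 mm wide, y = -160 to 0 mm, no walls; lanes centred at x = -45 and 45 mm, rib 6 high between. 68 degree ramp to y = 31, then a groove 28 wide, 78 mm below the deck. With its centre 8 to 18 mm past the edge and the pusher drawn back, a sink drops down by itself
- landing (a point): middle of the level rubber landing, on its surface, 62 mm below the deck; axes as deck_edge; 190 mm wide (x), 150 long (y), y = 60 to 210 mm from the deck edge, end wall 12 high. Its near edge, 16 mm above the groove, stops a part's foot. A sink at rest on the ramp sticks up 15 mm over the deck: a slow level push of its top, 7 mm above the deck, on to 85 mm past the edge, tips it over
Mind the look-alikes: they are no part of the job. Leave any purple or turquoise look-alike of the part that bears sink_mid alone.

How it is judged:
On the way:
1. the heat sink drops nose first down the ramp (angle between sink_mid's own z axis and vertical between 0.5 and 1.9 rad and y of sink_mid in the frame of deck_edge between -0.02 and 0.1 m and z of sink_mid in the frame of deck_edge below 0.035 m), for 0.1 s.
At the end, for the whole second after the job is handed in: the chosen heat sink lies at rest on the rubber landing, its centre over it and at most 20 mm above its surface, fins down and flat face up within 10 degrees; the other heat sink is within 20 mm of where it was (angle between sink_mid's own z axis and vertical above 2.96 rad and x of sink_mid in the frame of landing between -0.095 and 0.095 m and y of sink_mid in the frame of landing between -0.075 and 0.075 m and z of sink_mid in the frame of landing below 0.02 m and linear speed of sink below 0.02 m/s and distance of spare_mid from where it was at the start of the episode below 0.02 m); the robot touches nothing.
It fails at once if the other heat sink is pushed about (moved over 20 mm) (distance of spare_mid from where it was at the start of the episode above 0.02 m).
It also fails if it takes over 35 s, if anything falls off the work surface, if the arm or the gripper's body presses on something with over 40 N, if the wrist force passes 120 N, or if a joint passes its speed limit or range.

## Robot

A 7-joint arm with a two-finger parallel gripper is mounted at the origin on the work surface. World frame = base frame: x ahead of the robot, y to its left, z up, the work surface at z = 0. Lengths are in m, angles in rad, forces in N, time in s.
With the tool pointing down it reaches from about 0.4 to 0.85 m from the base axis. Payload 10.4 kg.
Tool frame: the origin (TCP) lies between the finger pads; the fingertips stand 25 mm ahead of it and the grasp point (between the pads) lies 6 mm ahead of it; z points along the fingers, y is the line along which they close (so a half turn about z gives the same grasp; the last joint's range is limited). The gripper opens to 87 mm and grips with 3 to 60 N. Pads are 19 mm wide; open, the fingers measure 117 mm over their backs; the gripper's body (75 mm by 190 mm) begins 51 mm behind the grasp point.
Start: joints at [1.227, 0.332, -0.065, 1.46, 0.022, 1.35, -0.088], TCP at [0.197, -0.593, 0.221] pointing down, gripper open.
Joint ranges: [-2.6, 2.6], [-0.5, 2.12], [-1.47, 1.34], [0.16, 2.42], [-1.27, 4.41], [0.06, 2.06], [-2.6, 2.6]. Speed limits (rad/s): [2.22, 2.22, 2.79, 2.79, 3.14, 3.14, 3.14].

## Interface

Orientations are given as a 3x3 rotation matrix whose columns are the frame's x, y, z axes.
In Python, from workcell import r, viewer gives the robot as it stands.
- The arm moves only by the shell command python3 -m inch 'ROWS' [OPENING]. ROWS is JSON, one flat list of numbers, 6 for each row, row after row: the shift along the tool's x, y, z in cm, then the turn, a rotation vector about the tool's x, y, z in degrees. In form: [tx, ty, tz, ax, ay, az, tx, ty, tz, ax, ay, az, ...]. A call has 1 to 8 rows; each row is the pose to reach, as a shift and turn from the pose commanded when the call began, along the tool's axes at that moment; what a row does not reach only later rows make up. A row lasts 1/12 s, in which the tool goes at most 41.7 mm and 7.16 degrees, less where a joint would pass 70% of its speed; a pose out of reach is approached as far as the arm can. A call with a gripper value outside its range is refused whole. OPENING is the finger opening in cm, from 0 to 8.7, set as the call begins (- or left out, the last holds). The fingers move at their own pace and stop on an object; the grip force is fixed at half the most. Time passes only in rows, so rows that repeat a pose let the fingers close. It gives the time, the measured TCP pose, the force, the opening and the grip force at its end, in the units of the state.
- r.read_state(): the state, without advancing time (a new reading comes with each control period).
- viewer.get_image(name): name is "scene" or "top"; returns (picture, depth): 480x640x3 uint8, red, green, blue; 480x640 float32, m along the optical axis (not along the pixel's ray), 0 where there is no reading.
- viewer.get_calibration(name): a dict with "camera_matrix" (3x3 intrinsics, pixels), "eye" and "orientation" of the camera in the world. Camera axes: x right, y up, looking along -z (the intrinsics and any distortion apply to the point x, -y, -z); pixel columns grow to the right and rows downward; lengths in m; the calibration is good to about 2 mm. A picture is of the moment at which its call begins. get_calibration takes no time and is no camera call.
- r.sign_off(): hands the job in; it is judged then, once.
The state is a dict: "t": time; "joint_pos": joint angles; "dq": joint speeds; "effort": joint torques, N m; "tcp_pos": TCP position; "ee_rot": TCP orientation; "wrist_force": force on the tool from outside, world axes, zero at the start; "wrist_torque": the same for the moment, N m; "width": finger opening in m; "finger_force": force on a finger pad.
Only numpy, scipy, OpenCV 4.12 (cv2) and the standard library are available. Lean on these libraries where they do the work, as an engineer would, in place of code of your own. Each camera call takes 0.05 s, during which the arm holds its last target. There are 200 camera calls.

## Working session

There is one attempt and no reset: what is moved stays moved. The work goes in short steps, Python scripts to look and compute and a shell command to move; the robot and the scene stay as the last step left them, time stands still between calls to the robot, and variables do not carry over. Pictures are saved under pics/ and viewed, at most 10 in all, crops included, and the job is handed in when it is done.

```bash
ls; mkdir -p pics
cat > h.py <<'E'
import numpy as np, cv2
from workcell import r, viewer
def cloud(n):
    im,d=viewer.get_image(n); c=viewer.get_calibration(n); K=np.array(c["camera_matrix"])
    v,u=np.mgrid[0:480,0:640]
    P=np.stack([(u-K[0,2])/K[0,0]*d,-(v-K[1,2])/K[1,1]*d,-d],-1)
    W=P@np.array(c["orientation"]).T+np.array(c["eye"])
    W[d==0]=np.nan
    return im,W
def save(n,im): cv2.imwrite("pics/"+n,im[...,::-1])
E
python3 - <<'E'
from h import *
for n in("scene","top"):
    im,W=cloud(n); save(n+"0.png",im); np.save(n+"0.npy",W); c=viewer.get_calibration(n); print(c)
s=r.read_state();print(s["t"],s["tcp_pos"],s["ee_rot"])
E
```

```text
pics
{'camera_matrix': array([[523.46857077,   0.        , 315.64288839],
       [  0.        , 523.46857077, 239.51329014],
       [  0.        ,   0.        ,   1.        ]]), 'eye': array([1.03014758, 0.40167976, 0.62489419]), 'orientation': array([[-0.65966383, -0.47951524,  0.57871303],
       [ 0.75140888, -0.40531593,  0.52067619],
       [-0.01511056,  0.77832136,  0.62768427]])}
{'camera_matrix': array([[515.36109778,   0.        , 327.46506326],
       [  0.        , 515.36109778, 243.51621321],
       [  0.        ,   0.        ,   1.        ]]), 'eye': array([ 0.46858062, -0.04809242,  0.84540129]), 'orientation': array([[ 0.02905514,  0.99363868, -0.10880248],
       [-0.99951566,  0.03009448,  0.00792234],
       [ 0.01114629,  0.10851959,  0.99403182]])}
0.1 [ 0.19697182 -0.59279831  0.22044216] [[ 9.48974162e-01  3.15353453e-01 -4.89507364e-04]
 [ 3.15353816e-01 -9.48973475e-01  1.14668661e-03]
 [-1.02917922e-04 -1.24254398e-03 -9.99999223e-01]]
```

View pics/scene0.png

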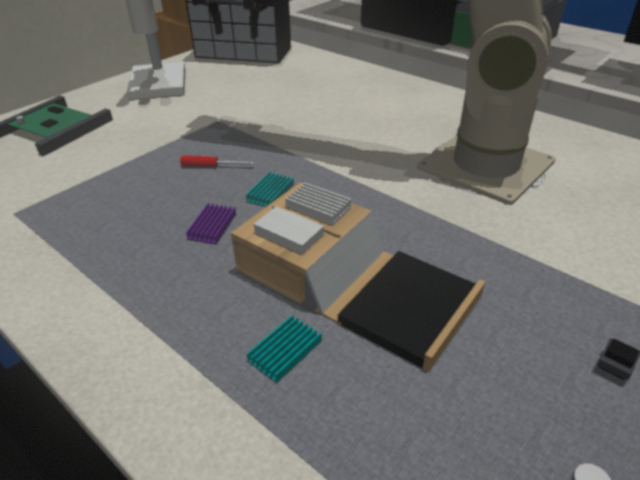

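View pics/top0.png

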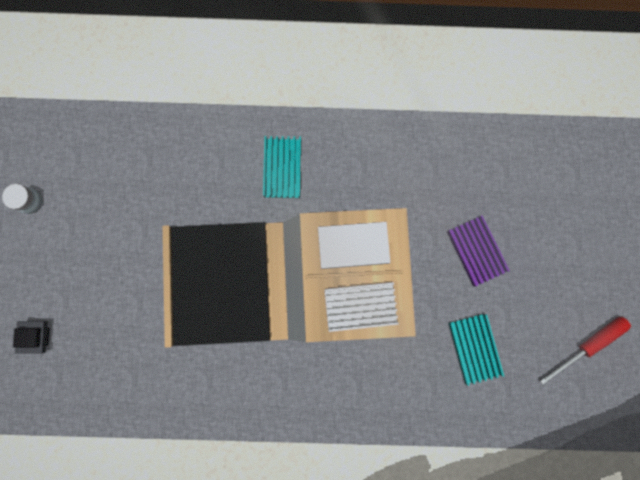

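The scene view shows a finned sink at (318,203) and a flat-face-up spare at (289,229) on the stand, with the ramp and black landing to the right. In the top view, these could be taken for the target:
- grey finned sink (362,306)
- grey flat sink (354,245), the spare
- purple look-alike (478,250)
- turquoise look-alikes (282,167) and (475,348)

I choose the grey finned one at (362,306).

Run:
```python
from h import *
im=cv2.imread("pics/top0.png"); W=np.load("top0.npy"); hsv=cv2.cvtColor(im,cv2.COLOR_BGR2HSV)
cv2.imwrite("pics/crop.png",cv2.resize(im[190:360,150:430],None,fx=2.8,fy=2.8,interpolation=cv2.INTER_CUBIC))
c=viewer.get_calibration("top");K=c["camera_matrix"];R=c["orientation"];e=c["eye"]
def ray(p,z):
    d=R@np.array([(p[0]-K[0,2])/K[0,0],-(p[1]-K[1,2])/K[1,1],-1]);return e+d*(z-e[2])/d[2]
for nm,p in dict(deck=(405,272),fins=(362,306),flat=(354,245),land=(220,285),bench=(440,290)).items():
    print(nm,np.round(np.nanmedian(W[p[1]-4:p[1]+5,p[0]-4:p[0]+5].reshape(-1,3),0),4))
# grey sinks: low sat in deck region
def rect(m,z,nm):
    cs,_=cv2.findContours(m,cv2.RETR_EXTERNAL,cv2.CHAIN_APPROX_NONE)
    for k in cs:
        if cv2.contourArea(k)>800:
            b=cv2.boxPoints(cv2.minAreaRect(k)); q=np.array([ray(x,z) for x in b])
            l=q[1]-q[0];w=q[2]-q[1]
            print(nm,np.round(b).tolist(),"c",q.mean(0).round(4),"sides",np.linalg.norm(l).round(4),np.linalg.norm(w).round(4)); print(q[:,:2].round(4).tolist(), "ang",[round(float(np.arctan2(-a[0],a[1])),3) for a in (l,w)])
zz=np.median(W[300:310,350:370,2]); 
H=np.nan_to_num(W[...,2]); roi=np.zeros(H.shape,np.uint8); roi[200:350,290:420]=1
deckz=np.nanmedian(W[268:277,404:407,2]);
sm=((hsv[...,1]<60)&(hsv[...,2]>60)&(roi>0)&(H>deckz+.004)).astype(np.uint8)
sm=cv2.morphologyEx(sm,cv2.MORPH_CLOSE,np.ones((5,5)));sm=cv2.morphologyEx(sm,cv2.MORPH_OPEN,np.ones((9,9)))
rect(sm,.104,"sink")
dm=((H>.074)&(roi>0)).astype(np.uint8); dm[:,:1]=0
wood=((hsv[...,1]>70)&(hsv[...,0]<25)&(roi>0)).astype(np.uint8)
m=cv2.morphologyEx(wood|sm,cv2.MORPH_CLOSE,np.ones((7,7)));m=cv2.morphologyEx(m,cv2.MORPH_OPEN,np.ones((9,9)))
rect(m,.084,"deck")
lm=(hsv[...,2]<45).astype(np.uint8);lm[:200]=0;lm[360:]=0;lm[:,:150]=0;lm[:,300:]=0
rect(cv2.morphologyEx(lm,cv2.MORPH_OPEN,np.ones((5,5))),.022,"land")
```

```text
deck [ 0.513  -0.1702  0.084 ]
fins [ 0.4614 -0.1071  0.0897]
flat [ 0.5487 -0.0925  0.1042]
land [0.4872 0.1142 0.0222]
bench [ 0.4901 -0.241   0.0015]
sink [[324.0, 289.0], [394.0, 282.0], [398.0, 324.0], [328.0, 331.0]] c [ 0.4606 -0.1046  0.104 ] sides 0.1003 0.0603
[[0.4841, -0.0512], [0.4969, -0.1507], [0.437, -0.1576], [0.4244, -0.059]] ang [-3.013, 1.686]
sink [[318.0, 227.0], [387.0, 221.0], [390.0, 263.0], [321.0, 269.0]] c [ 0.5489 -0.0921  0.104 ] sides 0.1007 0.0612
[[0.5739, -0.0389], [0.5848, -0.1391], [0.5238, -0.1447], [0.5132, -0.0455]] ang [-3.033, 1.664]
deck [[299.0, 214.0], [407.0, 207.0], [415.0, 335.0], [306.0, 342.0]] c [ 0.5085 -0.0986  0.084 ] sides 0.1631 0.1897
[[0.5957, -0.0098], [0.6101, -0.1723], [0.4209, -0.1853], [0.4075, -0.0271]] ang [-3.053, 1.639]
land [[170.0, 227.0], [264.0, 223.0], [268.0, 340.0], [175.0, 343.0]] c [0.4912 0.1154 0.022 ] sides 0.1502 0.1852
[[0.5781, 0.1985], [0.5884, 0.0487], [0.4038, 0.0341], [0.3943, 0.1804]] ang [-3.073, 1.65]
```

View pics/crop.png

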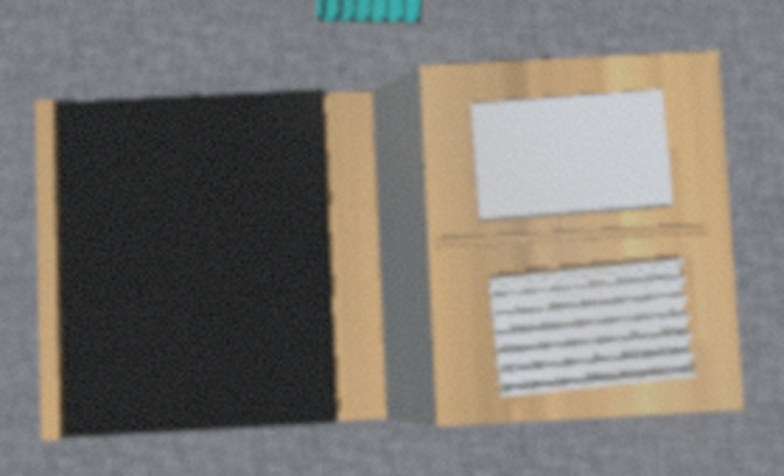

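The crop shows the chosen grey sink, fins up, at (590,328) and the flat spare at (571,155). Depths and sizes match: deck z is 0.084, the sinks measure 100x60, and the edge-to-landing distance is 134 mm. Stand yaw is about 0.08 rad, and the target is at (-0.048,-0.083) in the edge frame.

```bash
cat >> h.py <<'E'
E0=np.array([.5016,-.0185,.084]);a=.08
S=np.array([[np.cos(a),-np.sin(a),0],[np.sin(a),np.cos(a),0],[0,0,1]])
def where(goal=None,tag=""):
    s=r.read_state();p=S.T@(np.array(s["tcp_pos"])-E0);Rt=np.array(s["ee_rot"])
    print("t",round(s["t"],2),"stand",p.round(4),"toolY in stand deg",np.degrees(np.arctan2(*(S.T@Rt[:,1])[1::-1])).round(2),"w",round(s["width"],3),"F",np.round(s["wrist_force"],1))
    if goal is not None: print("shift cm",(100*Rt.T@(S@(np.array(goal)-p))).round(2))
E
python3 -m inch '[38.2,-29,4,0,0,-76.2, 38.2,-29,4,0,0,-76.2, 38.2,-29,4,0,0,-76.2, 38.2,-29,4,0,0,-76.2, 38.2,-29,4,0,0,-76.2, 38.2,-29,4,0,0,-76.2, 38.2,-29,4,0,0,-76.2, 38.2,-29,4,0,0,-76.2]' 2
python3 -c "
from h import *
where([-.047,-.175,.031])"
```

```text
t: 0.77
tcp_pos: [0.3854, -0.3172, 0.1932]
ee_rot: [[0.242, 0.97, -0.0], [0.97, -0.242, -0.0], [-0.0, -0.0, -1.0]]
wrist_force: [1.3, 0.1, 0.1]
width: 0.0415
finger_force: 0.0
t 0.77 stand [-0.1397 -0.2884  0.1092] toolY in stand deg -18.56 w 0.042 F [1.3 0.1 0.1]
shift cm [13.71  5.18  7.81]
```

```bash
python3 -m inch '[13.7,5.2,2,0,0,-18.6, 13.7,5.2,2,0,0,-18.6, 13.7,5.2,2,0,0,-18.6, 13.7,5.2,2,0,0,-18.6, 13.7,5.2,4.5,0,0,-18.6, 13.7,5.2,7.8,0,0,-18.6, 13.7,5.2,7.8,0,0,-18.6, 13.7,5.2,7.8,0,0,-18.6]' 2
python3 - <<'E'
from h import *
where([-.047,-.175,.031])
im,W=cloud("top");save("top1.png",im[150:400,240:540])
E
```

```text
t: 1.43
tcp_pos: [0.4679, -0.1988, 0.1146]
ee_rot: [[-0.075, 0.997, -0.003], [0.997, 0.075, 0.002], [0.002, -0.003, -1.0]]
wrist_force: [1.2, -0.7, 0.2]
width: 0.0202
finger_force: 0.0
t 1.43 stand [-0.048  -0.1771  0.0306] toolY in stand deg -0.31 w 0.02 F [ 1.2 -0.7  0.2]
shift cm [ 0.21  0.1  -0.04]
```

View pics/top1.png

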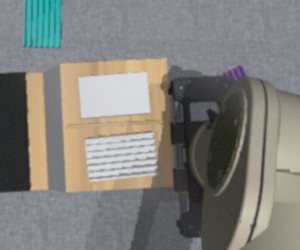

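The gripper hangs straight behind the finned sink (pixel (120,157) in the crop), in line with its lane, so I start the push.

```bash
python3 -m inch '[2,0.1,0,0,0,0, 3,0.1,0,0,0,-0.3, 3.5,0.1,0,0,0,-0.3, 4,0.1,0,0,0,-0.3, 4.5,0.1,0,0,0,-0.3, 5,0.1,0,0,0,-0.3, 5.5,0.1,0,0,0,-0.3, 6,0.1,0,0,0,-0.3]'
python3 -m inch '[0.5,0,0,0,0,0, 1,0,0,0,0,0, 1.5,0,0,0,0,0, 2,0,0,0,0,0, 2.5,0,0,0,0,0, 3,0,0,0,0,0, 3.4,0,0,0,0,0, 3.4,0,0,0,0,0]'
cat >> h.py <<'E'
def sinkview(fn):
    im,W=cloud("scene");save(fn,im[120:400,200:520]);V=(W-E0)@S
    m=(cv2.cvtColor(im,cv2.COLOR_RGB2HSV)[...,1]<50)&(V[...,0]>-.085)&(V[...,0]<-.008)&(V[...,1]>-.15)&(V[...,1]<.2)&(V[...,2]>.004)&(V[...,2]<.024)
    q=V[m];print(len(q),"pct1/50/99",np.percentile(q,[1,50,99],axis=0).round(3).tolist())
E
python3 - <<'E'
from h import *
where([-.046,-.0475,.031]); sinkview("s2.png")
E
```

```text
t: 2.15
tcp_pos: [0.4656, -0.1391, 0.1155]
ee_rot: [[-0.079, 0.997, -0.0], [0.997, 0.079, -0.0], [-0.0, -0.0, -1.0]]
wrist_force: [0.2, 0.4, 0.0]
width: 0.0199
finger_force: 0.0
t: 2.82
tcp_pos: [0.463, -0.1044, 0.1155]
ee_rot: [[-0.081, 0.997, 0.0], [0.997, 0.081, 0.0], [0.0, 0.0, -1.0]]
wrist_force: [-0.1, 0.4, 0.5]
width: 0.02
finger_force: 0.0
t 2.82 stand [-0.0454 -0.0825  0.0315] toolY in stand deg 0.06 w 0.02 F [-0.1  0.4  0.5]
shift cm [ 3.5  -0.06  0.05]
1374 pct1/50/99 [[-0.079, -0.13, 0.004], [-0.037, -0.07, 0.017], [-0.015, -0.031, 0.022]]
```

View pics/s2.png

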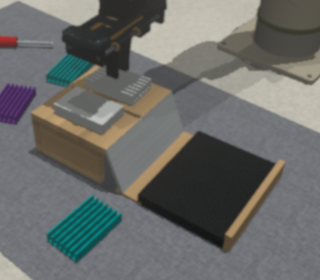

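The crop shows the finger at (112,75) and the sink at (130,88), with its nose still well short of the edge. I'll look closer before pushing on.

Run:
```python
from h import *
im,W=cloud("scene"); A=cv2.resize(im[170:300,230:390],None,fx=4,fy=4,interpolation=cv2.INTER_CUBIC)
save("s3.png",A)
V=(W-E0)@S
for v in range(190,224,4): print(v,[tuple((V[v,u]*1000).round().astype(int)) if np.isfinite(V[v,u,0]) else None for u in range(300,356,8)])
```

```text
190 [(np.int64(-55), np.int64(-128), np.int64(16)), (np.int64(-28), np.int64(-87), np.int64(46)), (np.int64(-31), np.int64(-73), np.int64(50)), (np.int64(-56), np.int64(-74), np.int64(35)), (np.int64(-210), np.int64(-166), np.int64(-83)), (np.int64(-217), np.int64(-150), np.int64(-80)), (np.int64(-231), np.int64(-138), np.int64(-83))]
194 [(np.int64(-46), np.int64(-120), np.int64(15)), (np.int64(-28), np.int64(-88), np.int64(37)), (np.int64(-30), np.int64(-72), np.int64(42)), (np.int64(-65), np.int64(-81), np.int64(20)), (np.int64(-74), np.int64(-70), np.int64(19)), (np.int64(-209), np.int64(-144), np.int64(-84)), (np.int64(-219), np.int64(-131), np.int64(-84))]
198 [(np.int64(-38), np.int64(-114), np.int64(13)), (np.int64(-40), np.int64(-98), np.int64(18)), (np.int64(-29), np.int64(-71), np.int64(35)), (np.int64(-56), np.int64(-74), np.int64(19)), (np.int64(-66), np.int64(-64), np.int64(18)), (np.int64(-78), np.int64(-55), np.int64(14)), (np.int64(-80), np.int64(-39), np.int64(19))]
202 [(np.int64(-26), np.int64(-105), np.int64(15)), (np.int64(-29), np.int64(-89), np.int64(19)), (np
[... 1146 characters left out ...]
nt64(5)), (np.int64(-66), np.int64(-29), np.int64(-3))]
218 [(np.int64(15), np.int64(-73), np.int64(18)), (np.int64(-13), np.int64(-78), np.int64(-1)), (np.int64(-17), np.int64(-63), np.int64(3)), (np.int64(-20), np.int64(-48), np.int64(8)), (np.int64(-20), np.int64(-32), np.int64(15)), (np.int64(-45), np.int64(-32), np.int64(0)), (np.int64(-54), np.int64(-21), np.int64(-1))]
222 [(np.int64(26), np.int64(-64), np.int64(21)), (np.int64(17), np.int64(-54), np.int64(19)), (np.int64(-12), np.int64(-60), np.int64(-1)), (np.int64(-20), np.int64(-48), np.int64(-1)), (np.int64(-21), np.int64(-32), np.int64(5)), (np.int64(-34), np.int64(-25), np.int64(1)), (np.int64(-43), np.int64(-14), np.int64(0))]
```

View pics/s3.png

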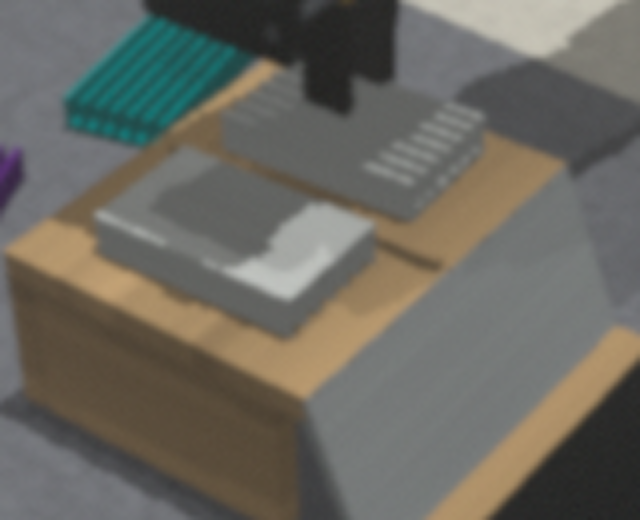

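The fingers are hovering above the sink (finger bottom at (340,110), over the fins), so nothing has been pushed yet. I'll measure the real tip height and then back off.

```bash
python3 - <<'E'
from h import *
for n in("scene",):
    im,W=cloud(n);V=(W-E0)@S
    for u in range(304,330,3):
        print(u,[(v,int(im[v,u].mean()),(V[v,u]*1000).round().astype(int).tolist()) for v in range(193,203,1) if np.isfinite(V[v,u,0])][::1])
print(np.round(r.read_state()["tcp_pos"],4))
E
python3 -m inch '[-4,0,-1,0,0,0, -8,0,-1,0,0,0, -9.6,0,-1,0,0,0, -9.6,0,-1,0,0,0, -9.6,0,-1,0,0,0]'
```

```text
304 [(193, 99, [-47, -112, 20]), (194, 97, [-45, -110, 19]), (195, 95, [-45, -110, 17]), (196, 97, [-46, -112, 14]), (197, 97, [-38, -105, 19]), (198, 97, [-36, -104, 18]), (199, 97, [-37, -104, 16]), (200, 97, [-30, -99, 19]), (201, 98, [-26, -95, 21]), (202, 96, [-26, -95, 19])]
307 [(193, 43, [-28, -90, 39]), (194, 50, [-28, -90, 36]), (195, 67, [-31, -93, 32]), (196, 85, [-43, -102, 19]), (197, 93, [-45, -104, 15]), (198, 96, [-39, -99, 18]), (199, 97, [-34, -95, 20]), (200, 96, [-35, -96, 18]), (201, 97, [-36, -97, 14]), (202, 98, [-28, -90, 20])]
310 [(193, 37, [-28, -84, 41]), (194, 38, [-29, -84, 38]), (195, 44, [-29, -84, 36]), (196, 62, [-28, -83, 35]), (197, 85, [-46, -97, 18]), (198, 94, [-45, -97, 16]), (199, 96, [-36, -90, 21]), (200, 97, [-37, -91, 18]), (201, 97, [-38, -92, 16]), (202, 97, [-35, -89, 16])]
313 [(193, 38, [-29, -78, 43]), (194, 37, [-29, -77, 41]), (195, 38, [-28, -77, 40]), (196, 41, [-29, -78, 37]), (197, 56, [-29, -78, 35]), (198, 77, [-46, -91, 17]), (199, 91, [-46, -91, 16]), (200, 96, [-38, -85, 20]), (201, 97, [-38, -85, 18]), (202, 97, [-38, -8
[... 889 characters left out ...]
]), (195, 97, [-65, -79, 19]), (196, 97, [-67, -80, 15]), (197, 97, [-57, -73, 21]), (198, 96, [-54, -71, 22]), (199, 97, [-55, -71, 18]), (200, 97, [-57, -73, 15]), (201, 98, [-48, -67, 20]), (202, 97, [-46, -65, 20])]
328 [(193, 98, [-76, -80, 16]), (194, 98, [-71, -77, 18]), (195, 98, [-68, -74, 18]), (196, 98, [-66, -73, 18]), (197, 98, [-66, -73, 16]), (198, 98, [-59, -68, 20]), (199, 97, [-56, -65, 21]), (200, 97, [-56, -66, 18]), (201, 97, [-58, -67, 14]), (202, 98, [-48, -60, 21])]
[ 0.4629 -0.1056  0.1154]
t: 3.38
tcp_pos: [0.4703, -0.202, 0.1251]
ee_rot: [[-0.077, 0.997, -0.0], [0.997, 0.077, 0.001], [0.001, -0.0, -1.0]]
wrist_force: [-0.1, -0.3, -0.2]
width: 0.02
finger_force: 0.0
```

The tip sits at about +33 mm over the deck while the TCP reads +31, so the true tip is near TCP level, not 25 mm ahead of it. I'll lower behind the deck and verify by vision.

```bash
python3 -m inch '[0,0,1.5,0,0,0, 0,0,3,0,0,0, 0,0,3.5,0,0,0, 0,0,3.5,0,0,0]'
python3 - <<'E'
from h import *
where([-.046,-.143,.006])
im,W=cloud("scene");V=(W-E0)@S
m=(im.mean(-1)<62)&(V[...,0]>-.09)&(V[...,0]<0)&(V[...,1]>-.22)&(V[...,1]<-.14)&(V[...,2]<.05)&(V[...,2]>-.02)
q=V[m];print(len(q),np.percentile(q,[1,50,99],axis=0).round(3).tolist())
vs,us=np.nonzero(m)
for u in range(us.min(),us.max()+1,3):
    k=vs[us==u]
    if len(k): v=k.max();print(u,v,(V[v,u]*1000).round(),(V[v+2,u]*1000).round())
save("s4.png",cv2.resize(im[150:260,230:370],None,fx=4,fy=4))
E
```

```text
t: 3.72
tcp_pos: [0.4698, -0.1997, 0.0893]
ee_rot: [[-0.081, 0.997, -0.002], [0.997, 0.081, 0.001], [0.002, -0.002, -1.0]]
wrist_force: [0.1, 0.0, 0.7]
width: 0.02
finger_force: 0.0
t 3.72 stand [-0.0461 -0.1781  0.0053] toolY in stand deg 0.08 w 0.02 F [0.1 0.  0.7]
shift cm [ 3.51  0.02 -0.07]
425 [[-0.067, -0.188, 0.007], [-0.056, -0.173, 0.027], [-0.024, -0.166, 0.049]]
263 172 [ -24. -186.   48.] [ -25. -187.   43.]
266 189 [ -30. -188.    8.] [-110. -265.  -69.]
269 191 [ -29. -180.    7.] [-107. -254.  -68.]
272 192 [ -28. -172.    9.] [-102. -241.  -63.]
275 192 [ -33. -169.    7.] [-119. -248.  -75.]
278 184 [ -61. -185.    4.] [-134. -251.  -64.]
281 185 [ -60. -177.    5.] [-142. -250.  -71.]
284 186 [ -58. -168.    8.] [-140. -240.  -68.]
287 184 [ -67. -168.    7.] [-154. -244.  -72.]
```

View pics/s4.png

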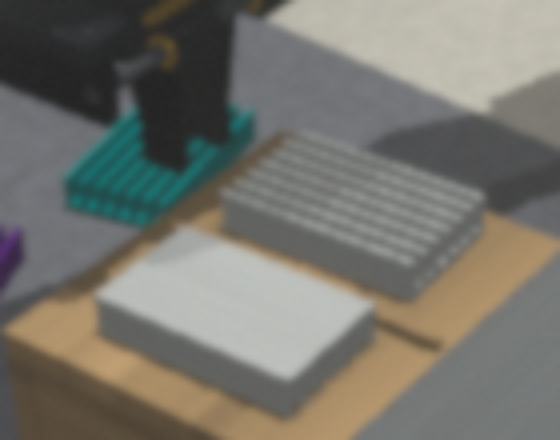

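The picture shows the fingertips at (165,160), just behind the deck, and the sink undisturbed. The tips measure about +7 mm over the deck, so I push now.

```bash
python3 -m inch '[2,0,0,0,0,0, 3,0,0,0,0,0, 3.4,0,0,0,0,0, 3.8,0,0,0,0,0, 4.2,0,0,0,0,0, 4.6,0,0,0,0,0, 5,0,0,0,0,0, 5.4,0,0,0,0,0]'
python3 -m inch '[0.4,0,0,0,0,0, 0.8,0,0,0,0,0, 1.2,0,0,0,0,0, 1.6,0,0,0,0,0, 2,0,0,0,0,0, 2.4,0,0,0,0,0, 2.8,0,0,0,0,0, 3.2,0,0,0,0,0]'
python3 -m inch '[0.4,0,0,0,0,0, 0.8,0,0,0,0,0, 1.2,0,0,0,0,0, 1.6,0,0,0,0,0, 2,0,0,0,0,0, 2.2,0,0,0,0,0, 2.2,0,0,0,0,0]'
python3 - <<'E'
from h import *
where([-.046,-.0475,.006]); sinkview("s5.png")
im,W=cloud("top");V=(W-E0)@S
m=(cv2.cvtColor(im,cv2.COLOR_RGB2HSV)[...,1]<50)&(V[...,0]>-.085)&(V[...,0]<-.008)&(V[...,1]>-.1)&(V[...,1]<.1)&(V[...,2]>.004)&(V[...,2]<.026)
print("top",np.percentile(V[m],[1,50,99],axis=0).round(3).tolist())
E
```

```text
t: 4.43
tcp_pos: [0.4663, -0.1472, 0.0905]
ee_rot: [[-0.079, 0.997, 0.0], [0.997, 0.079, -0.0], [-0.0, 0.0, -1.0]]
wrist_force: [0.1, -1.1, 0.6]
width: 0.02
finger_force: 0.2
t: 5.1
tcp_pos: [0.4637, -0.115, 0.0905]
ee_rot: [[-0.08, 0.997, 0.0], [0.997, 0.08, -0.0], [-0.0, 0.0, -1.0]]
wrist_force: [-0.1, -1.0, 0.5]
width: 0.02
finger_force: 0.2
t: 5.68
tcp_pos: [0.462, -0.0929, 0.0905]
ee_rot: [[-0.08, 0.997, 0.0], [0.997, 0.08, 0.0], [0.0, 0.0, -1.0]]
wrist_force: [0.4, -0.4, -0.3]
width: 0.02
finger_force: 0.0
t 5.68 stand [-0.0454 -0.071   0.0065] toolY in stand deg 0.03 w 0.02 F [ 0.4 -0.4 -0.3]
shift cm [ 2.35 -0.06  0.05]
1837 pct1/50/99 [[-0.076, -0.074, 0.005], [-0.037, -0.007, 0.017], [-0.015, 0.041, 0.022]]
top [[-0.075, -0.016, 0.004], [-0.046, 0.013, 0.007], [-0.016, 0.04, 0.023]]
```

Contact confirmed: the nose is at +41 mm, so the centre is at -9 mm. I push 21 mm more, then draw back.

```bash
python3 -m inch '[0.4,0,0,0,0,0, 0.8,0,0,0,0,0, 1.2,0,0,0,0,0, 1.6,0,0,0,0,0, 1.9,0,0,0,0,0, 2.15,0,0,0,0,0, 2.15,0,0,0,0,0]'
python3 -m inch '[-1,0,0,0,0,0, -3,0,0,0,0,0, -4,0,0,0,0,0, -4,0,0,0,0,0, -4,0,0,0,0,0, -4,0,0,0,0,0, -4,0,0,0,0,0, -4,0,0,0,0,0]'
python3 - <<'E'
from h import *
where([-.046,-.0475,.006]); sinkview("s6.png")
E
```

```text
t: 6.37
tcp_pos: [0.4602, -0.0713, 0.0904]
ee_rot: [[-0.081, 0.997, 0.0], [0.997, 0.081, 0.0], [0.0, 0.0, -1.0]]
wrist_force: [0.1, -0.2, 0.9]
width: 0.0199
finger_force: 0.0
t: 7.03
tcp_pos: [0.4635, -0.1112, 0.0905]
ee_rot: [[-0.081, 0.997, 0.0], [0.997, 0.081, 0.0], [0.0, 0.0, -1.0]]
wrist_force: [0.3, 0.3, 0.7]
width: 0.02
finger_force: 0.0
t 7.03 stand [-0.0454 -0.0893  0.0065] toolY in stand deg 0.05 w 0.02 F [0.3 0.3 0.7]
shift cm [ 4.18 -0.05  0.05]
579 pct1/50/99 [[-0.076, -0.096, 0.004], [-0.044, 0.007, 0.015], [-0.015, 0.019, 0.023]]
```

View pics/s6.png

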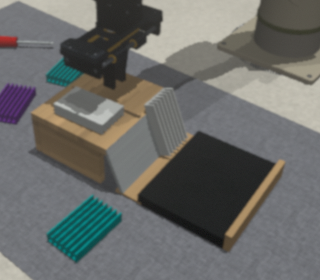

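The sink stands on the ramp at (167,122), nose down with fins outward. Next is the slow level push of its top.

```bash
python3 -m inch '[3,0,0,0,0,0, 6,0,0,0,0,0, 7,0,0,0,0,0, 7.4,0,0,0,0,0, 7.8,0,0,0,0,0, 8.2,0,0,0,0,0, 8.6,0,0,0,0,0, 9,0,0,0,0,0]'
python3 -m inch '[0.4,0,0,0,0,0, 0.8,0,0,0,0,0, 1.2,0,0,0,0,0, 1.6,0,0,0,0,0, 2,0,0,0,0,0, 2.4,0,0,0,0,0, 2.8,0,0,0,0,0, 3.2,0,0,0,0,0]'
python3 -m inch '[0.4,0,0,0,0,0, 0.8,0,0,0,0,0, 1.2,0,0,0,0,0, 1.6,0,0,0,0,0, 2,0,0,0,0,0, 2.4,0,0,0,0,0, 2.8,0,0,0,0,0, 3.2,0,0,0,0,0]'
python3 -m inch '[0.4,0,0,0,0,0, 0.8,0,0,0,0,0, 1.1,0,0,0,0,0, 1.1,0,0,0,0,0, 1.1,0,0,0,0,0, 1.1,0,0,0,0,0]'
python3 - <<'E'
from h import *
where([-.046,.0755,.006]); im,W=cloud("scene");save("s7.png",im[120:400,200:520])
E
```

```text
t: 7.75
tcp_pos: [0.4563, -0.0226, 0.0904]
ee_rot: [[-0.078, 0.997, -0.0], [0.997, 0.078, -0.0], [-0.0, -0.0, -1.0]]
wrist_force: [-0.3, 0.1, 0.5]
width: 0.02
finger_force: 0.0
t: 8.42
tcp_pos: [0.4537, 0.0101, 0.0904]
ee_rot: [[-0.08, 0.997, 0.0], [0.997, 0.08, -0.0], [-0.0, 0.0, -1.0]]
wrist_force: [0.1, 0.3, 0.8]
width: 0.02
finger_force: 0.0
t: 9.08
tcp_pos: [0.4511, 0.042, 0.0904]
ee_rot: [[-0.08, 0.997, 0.0], [0.997, 0.08, -0.0], [-0.0, 0.0, -1.0]]
wrist_force: [0.0, -0.3, -0.2]
width: 0.0203
finger_force: 0.0
t: 9.58
tcp_pos: [0.4503, 0.0524, 0.0904]
ee_rot: [[-0.08, 0.997, 0.0], [0.997, 0.08, -0.0], [-0.0, 0.0, -1.0]]
wrist_force: [-0.4, -0.9, 1.2]
width: 0.0199
finger_force: 0.0
t 9.58 stand [-0.0455  0.0748  0.0064] toolY in stand deg -0.02 w 0.02 F [-0.4 -0.9  1.2]
shift cm [ 0.07 -0.05  0.04]
```

View pics/s7.png

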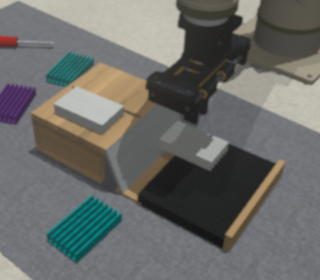

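It has tipped over and lies flat face up on the landing, at (205,145). I raise the arm clear and check.

```bash
python3 -m inch '[0,0,-3,0,0,0, 0,0,-6,0,0,0, -4,0,-9,0,0,0, -8,0,-11,0,0,0, -12,0,-12,0,0,0, -15,0,-12,0,0,0, -15,0,-12,0,0,0, -15,0,-12,0,0,0]'
python3 - <<'E'
from h import *
where()
im,W=cloud("scene");save("s8.png",im[120:400,200:520]);V=(W-E0)@S
lo=cv2.cvtColor(im,cv2.COLOR_RGB2HSV)
def fit(m,nm):
    q=V[m];print(nm,len(q),np.percentile(q,[1,50,99],axis=0).round(3).tolist());A=np.c_[q[:,:2],np.ones(len(q))];c=np.linalg.lstsq(A,q[:,2],rcond=None)[0];print("tilt deg",np.degrees(np.arctan(np.hypot(*c[:2]))).round(2),"centre",q.mean(0).round(4))
fit((lo[...,1]<60)&(lo[...,2]>70)&(V[...,0]>-.095)&(V[...,0]<.095)&(V[...,1]>.05)&(V[...,1]<.2)&(V[...,2]>-.05)&(V[...,2]<-.025),"sink")
fit((lo[...,1]<60)&(lo[...,2]>70)&(V[...,0]>0)&(V[...,0]<.095)&(V[...,1]>-.16)&(V[...,1]<0)&(V[...,2]>.017)&(V[...,2]<.03),"spare")
E
```

```text
t: 10.3
tcp_pos: [0.4621, -0.0995, 0.2105]
ee_rot: [[-0.075, 0.997, 0.0], [0.997, 0.075, -0.0], [-0.0, 0.0, -1.0]]
wrist_force: [0.3, 1.2, -0.4]
width: 0.0197
finger_force: 0.0
t 10.3 stand [-0.0459 -0.0775  0.1265] toolY in stand deg -0.29 w 0.02 F [ 0.3  1.2 -0.4]
sink 1282 [[-0.076, 0.051, -0.05], [-0.041, 0.091, -0.042], [-0.015, 0.127, -0.04]]
tilt deg 1.6 centre [-0.0422  0.0901 -0.0427]
spare 1425 [[0.012, -0.126, 0.017], [0.044, -0.074, 0.02], [0.073, -0.026, 0.022]]
tilt deg 0.25 centre [ 0.0434 -0.0744  0.0197]
```

View pics/s8.png

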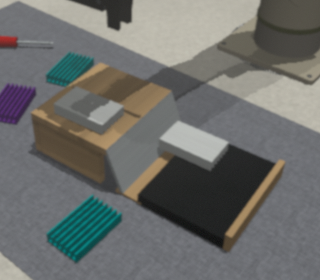

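The sink lies flat face up at (193,143), and its top is 20 mm above the rubber. Its centre is about 17 mm inside the landing's near edge, the spare is unmoved, and the arm is clear.

```bash
python3 -c "
from workcell import r
print(r.sign_off())"
```

```text
the job is handed in; nothing more can be done
None
```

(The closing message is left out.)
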